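Hook and close the bay cover of an opened computer

ROBOT

A 6-joint arm with a two-finger parallel gripper is mounted at the origin on the work surface. World frame = base frame: x ahead of the robot, y to its left, z up, the work surface at z = 0. Lengths are in m, angles in rad, forces in N, time in s.
With the tool pointing down it reaches from about 0.225 to 0.875 m from the base axis. Payload 3.4 kg.
Tool frame: the origin (TCP) lies on the mounting face of the last link; the fingertips stand 173 mm ahead of it and the grasp point (between the pads) lies 155 mm ahead of it; y points along the fingers, x is the direction in which the jaws open and shut, and the axes are right-handed (so a half turn about y gives the same grasp; the last joint's range is limited). The gripper opens to 85 mm and grips with 20 to 120 N. Pads are 22 mm wide; open, the fingers measure 114 mm over their backs; the gripper's body (76 mm by 85 mm) begins 54 mm behind the grasp point. The pads swing forward as they close: fully open they stand 13 mm farther back than shut.
Start: joints at [0.979, 0.276, 1.505, -0, 1.361, -0.121], TCP at [0.261, 0.512, 0.405] pointing down, gripper open.
Joint ranges: [-2.89, 2.89], [-0.75, 2.08], [0.22, 2.7], [-1.18, 4.32], [0.11, 2.71], [-2.7, 2.7]. Speed limits (rad/s): [2.57, 2.57, 3.14, 3.14, 3.14, 3.14].

INTERFACE

Orientations are given as a unit quaternion [w, x, y, z].
In Python, from rig import manip, vision, ticket gives the robot as it stands.
- The arm moves only by the tool arm_command, never from a script. Its argument "increments" is one flat list of numbers, 7 for each row, row after row: the turn, a rotation vector about the tool's x, y, z in rad, then the shift along the tool's x, y, z in cm, then the closure, from 0 (fully open) to 1 (shut). In form: [wx, wy, wz, tx, ty, tz, hand, wx, wy, wz, tx, ty, tz, hand, ...]. A call has 1 to 8 rows; each row shifts and turns the commanded pose from where the row before left it, along the tool's axes as they then stand; what a row does not reach is not made up. A row lasts 1/8 s, in which the tool goes at most 62.5 mm and 10.7 degrees, less where a joint would pass 70% of its speed; a pose out of reach is approached as far as the arm can. A call is refused whole if a number of a shift passes 6.25 or a number of a turn 0.188, either way. A call with a gripper value outside its range is refused whole. The fingers move at their own pace and stop on an object; "grip_force" is the grip in N (left out, the last holds). Time passes only in rows, so rows that do not move let the fingers close. It gives the time, the measured TCP pose, the force and the opening at its end, in the units of the state.
- manip.get_state(): the state, without advancing time (a new reading comes with each control period).
- vision.get_image(name): name is "scene" or "side" or "wrist"; returns the picture (480x640x3 uint8, red, green, blue); there is no depth.
- vision.camera_params(name): a dict with "vfov" (degrees; the focal length in pixels is half the picture's height over the tangent of half this angle, whatever the lens; pixels are square), "cx", "cy" (the principal point, pixels), "R" (3x3) and "t" (3): a world point X has camera coordinates R X + t. Camera axes: x right, y down, z forward; pixel columns grow to the right and rows downward; lengths in m; the calibration is good to about 2 mm. A picture is of the moment at which its call begins: read the wrist's pose just before it. camera_params takes no time and is no camera call; for the wrist camera it gives the pose at the moment of the call.
- ticket.sign_off(): hands the job in, once; it reports no verdict.
The state is a dict: "clock": time; "qpos": joint angles; "qd": joint speeds; "effort": joint torques, N m; "position": TCP position; "ee_rot": TCP orientation; "contact_force": force on the tool from outside, world axes, zero at the start; "moment": the same for the moment, N m; "width": finger opening in m.
Only numpy, scipy, OpenCV 4.12 (cv2) and the standard library are available. Lean on these libraries where they do the work, as an engineer would, in place of code of your own. Each camera call takes 0.05 s, during which the arm holds its last target.

TASK

Put the loose metal bay cover back on the opened computer that lies on the bench, grip fin upwards: tilt it to hook one short edge under the lip at the low end of the bay, then lower the other edge, without letting it drop, until the cover lies flat and fully home on its seat beside the tall power-supply box, and let go. Leave the screwdriver and the memory module on the bench where they lie.

Things in the scene. Friction and masses are not known exactly. Their poses are not given: they have to be found in the camera images.
- bay_seat (a point): Opened dark steel computer case, fixed to the bench: centre of its open bay at the height of the seat (ledge all round that carries the cover), 50 mm above the bench. x points from the lip end to the power-supply box, z up. The bay is 155 mm along x, 118 mm along y. Ledge width: lip end 27 mm, box end 12 mm, sides 10 mm; inner parts stay 10 mm lower. Side walls rise 8 mm above the seat.
- bay_lip (a point): Middle of the lip's free edge, at its underside: 61.5 mm from the bay's centre along -x and 13 mm above the seat (the clear height under the lip). The lip, 5 mm thick, runs the whole width of the bay and overhangs it by 16 mm; behind it the end wall of the bay is at x = -77.5 mm. Axes as the seat point's.
- box_edge (a point): Middle of the upper edge of the grey power-supply box, where its upright face ends the bay: 77.5 mm from the bay's centre along +x, 62 mm above the seat. The box is 150 mm wide and 87 mm long. Because of lip and box the cover goes in only tilted by more than about 20 degrees, lip edge low. Axes as the seat point's.
- cover_center (a point): Loose bay cover, 0.17 to 0.36 kg: aluminium plate 150 (its x) x 110 (its y) x 5 mm with a black grip fin across the middle: 12 mm thick along x, 56 mm long along y, top 35 mm above the underside. Ends alike: either short edge may go under the lip. Point: centre, 17.5 mm above the underside; z from plate to fin. Starts flat on the bench, fin up. Home: 17.5 mm above the seat point.
- cover_edge_a (a point): Middle of the cover's short edge at its -x end, half-way through the plate's thickness: 75 mm from the cover's centre along its -x, 2.5 mm above its underside.
- cover_edge_b (a point): The same at the cover's +x end.
- screwdriver: Bystander: a screwdriver about 170 mm long lying on the bench between cover and computer. Origin at its underside.
- memory: Bystander: a memory module, 120 x 30 x 4 mm, lying flat near the middle of the bench. Origin at its underside.

How it is judged:
On the way, in this order (a step that is already met when the one before it is completed fails the run):
1. one short edge of the cover is under the lip, at least 2 mm in, while the cover is still tilted by more than 11 degrees (((x of cover_edge_a in the frame of bay_seat between -0.085 and -0.0635 m and y of cover_edge_a in the frame of bay_seat between -0.014 and 0.014 m and z of cover_edge_a in the frame of bay_seat between -0.003 and 0.0125 m) or (x of cover_edge_b in the frame of bay_seat between -0.085 and -0.0635 m and y of cover_edge_b in the frame of bay_seat between -0.014 and 0.014 m and z of cover_edge_b in the frame of bay_seat between -0.003 and 0.0125 m)) and angle between cover_center's own z axis and vertical between 0.2 and 0.9 rad), for 0.1 s.
2. the cover is brought down to within about 6 degrees of flat, its edge still under the lip, with the fingers still on it (((x of cover_edge_a in the frame of bay_seat between -0.085 and -0.0635 m and y of cover_edge_a in the frame of bay_seat between -0.014 and 0.014 m and z of cover_edge_a in the frame of bay_seat between -0.003 and 0.0125 m) or (x of cover_edge_b in the frame of bay_seat between -0.085 and -0.0635 m and y of cover_edge_b in the frame of bay_seat between -0.014 and 0.014 m and z of cover_edge_b in the frame of bay_seat between -0.003 and 0.0125 m)) and angle between cover_center's own z axis and vertical below 0.1 rad and contact force between the fingers and cover above 0.2 N), for 0.1 s.
At the end, for the whole second after the job is handed in: The cover lies flat (within 0.04 rad) and at rest on the bay's seat, fin up, one short edge under the lip, its centre within 7 mm along and 8 mm across the bay and within 4 mm of its home height (17.5 mm above the seat point), its long side along the bay within 0.12 rad, released (((x of cover_edge_a in the frame of bay_seat between -0.085 and -0.0635 m and y of cover_edge_a in the frame of bay_seat between -0.014 and 0.014 m and z of cover_edge_a in the frame of bay_seat between -0.003 and 0.0125 m) or (x of cover_edge_b in the frame of bay_seat between -0.085 and -0.0635 m and y of cover_edge_b in the frame of bay_seat between -0.014 and 0.014 m and z of cover_edge_b in the frame of bay_seat between -0.003 and 0.0125 m)) and x of cover_center in the frame of bay_seat between -0.007 and 0.007 m and y of cover_center in the frame of bay_seat between -0.008 and 0.008 m and z of cover_center in the frame of bay_seat between 0.0135 and 0.0215 m and angle between cover_center's own z axis and vertical below 0.04 rad and angle between the x axis of cover and the x axis of bay_seat, either way round below 0.12 rad and linear speed of cover below 0.02 m/s); the robot touches nothing.
It fails at once if the screwdriver or the memory module is pushed more than 40 mm from its place (distance of any of screwdriver, memory from where it was at the start of the episode above 0.04 m).
It also fails if it takes over 45 s, if anything falls off the work surface, if the arm or the gripper's body presses on something with over 40 N, if the wrist force passes 120 N, or if a joint passes its speed limit or range.

## Working session

There is one attempt and no reset: what is moved stays moved. The work goes in short steps, Python scripts to look and compute and a tool call to move; the robot and the scene stay as the last step left them, time stands still between calls to the robot, and variables do not carry over. Pictures are saved under pics/ and viewed, and the job is handed in when it is done.

Besides the shell and the picture viewer there is one more tool, called after ">>>" by a JSON object that holds its "api" and its "payload", one argument or row to a line. arm_command: Moves the arm, as the interface text tells. Its arguments: {"type":"object","properties":{"increments":{"type":"array"},"grip_force":{"type":"number"}},"required":["increments"]}

```bash
ls; mkdir -p pics
python3 - <<'E'
from rig import manip, vision, ticket
import cv2
s=manip.get_state(); print(s)
for n in ["scene","side","wrist"]:
    p=vision.camera_params(n); print(n,p)
    im=vision.get_image(n); cv2.imwrite(f"pics/{n}0.png",im[:,:,::-1])
E
```

```text
pics
{'clock': 0.0, 'qpos': array([ 9.78987462e-01,  2.76603571e-01,  1.50610835e+00,  3.07493952e-05,
        1.36070874e+00, -1.21033534e-01]), 'qd': array([-1.48474006e-04, -1.27991317e-03, -9.14123169e-05,  8.65954132e-04,
       -2.91272876e-04, -3.45015172e-04]), 'effort': array([-1.23940867e-03, -4.16762531e+01, -2.45797652e+01, -5.43784372e-04,
        1.12820949e-02,  2.31171455e-06]), 'position': array([0.26070969, 0.51227132, 0.40384441]), 'ee_rot': array([-0.60256377,  0.60308208,  0.36900776, -0.37019208]), 'contact_force': array([ 0.93132337,  0.82315915, -0.42710782]), 'moment': array([-0.02127451, -0.01371442,  0.03277551]), 'width': 0.08544751329776179}
scene {'vfov': 53.917257069148214, 'cx': 316.7835828974622, 'cy': 238.9986740347685, 'R': array([[ 0.56987808,  0.82162766, -0.0129212 ],
       [ 0.46319328, -0.33417804, -0.82083922],
       [-0.67874219,  0.46179327, -0.57101315]]), 't': array([-0.30808114, -0.18655949,  1.29937292])}
side {'vfov': 48.14396719181529, 'cx': 318.5696357138148, 'cy': 242.96115828715784, 'R': array([[ 0.76525898, -0.6433798 ,  0.02100291],
       [-0.32463147, -0.41389177, -0.85047517],
       [ 0.55587148,  0.64401556, -0.52559572]]), 't': array([-0.42448644,  0.25916879,  0.74045123])}
wrist {'vfov': 59.505301793626415, 'cx': 322.34464771328004, 'cy': 237.82174131808577, 'R': array([[ 0.45295658,  0.89153058, -0.00188619],
       [ 0.84993098, -0.43118056,  0.30282117],
       [ 0.26916104, -0.13876797, -0.95304553]]), 't': array([-0.57357629, -0.03918261,  0.37855059])}
```

View images.

View pics/scene0.png

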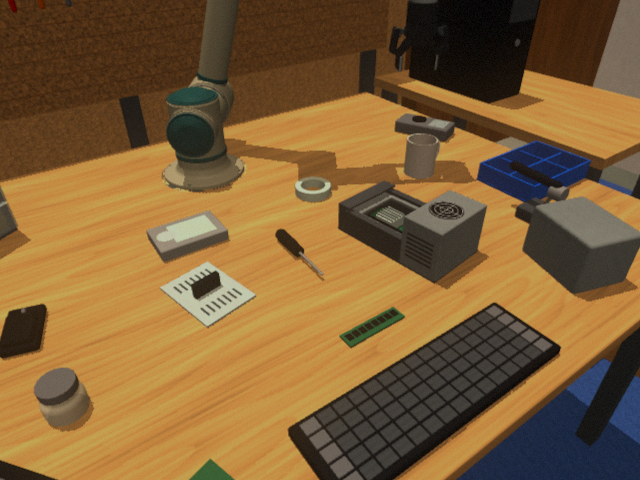

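View pics/side0.png

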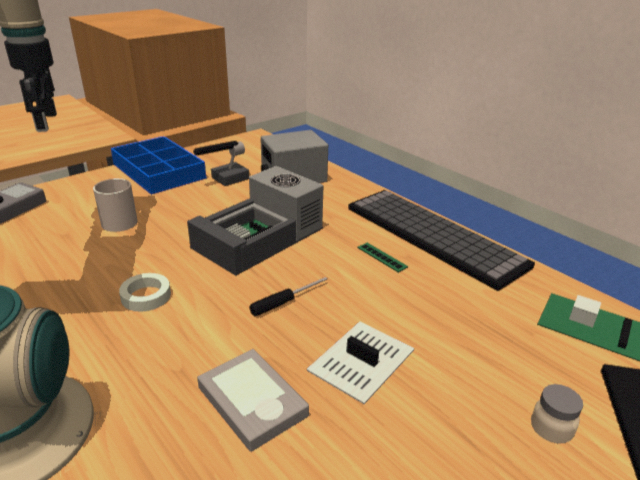

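View pics/wrist0.png

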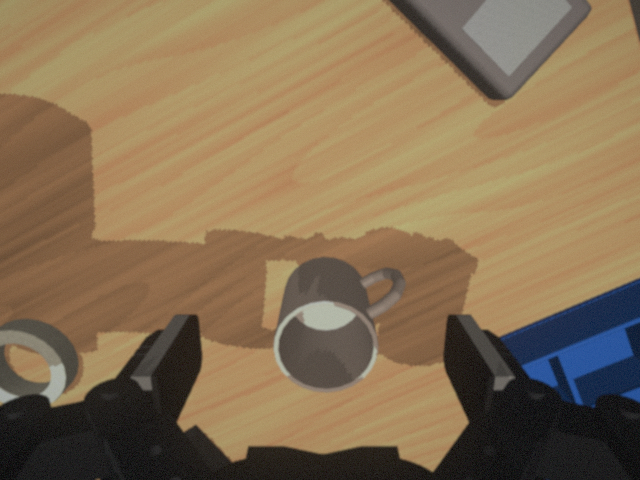

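Run:
```python
import cv2
def crop(n,x0,y0,w,h,k,o):
    im=cv2.imread(f"pics/{n}.png")[y0:y0+h,x0:x0+w]
    im=cv2.resize(im,None,fx=k,fy=k,interpolation=cv2.INTER_CUBIC)
    for i in range(0,w,20):
        cv2.line(im,(i*k,0),(i*k,6),(0,0,255),1); cv2.putText(im,str(x0+i),(i*k,16),0,.35,(0,0,255),1)
    for i in range(0,h,20):
        cv2.line(im,(0,i*k),(6,i*k),(0,0,255),1); cv2.putText(im,str(y0+i),(8,i*k+4),0,.35,(0,0,255),1)
    cv2.imwrite(f"pics/{o}.png",im)
crop("scene0",150,250,130,85,6,"c1")
crop("scene0",330,175,160,110,5,"c2")
crop("side0",300,310,125,95,6,"c3")
crop("side0",180,160,155,115,5,"c4")
```

```text
(no output)
```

View pics/c1.png

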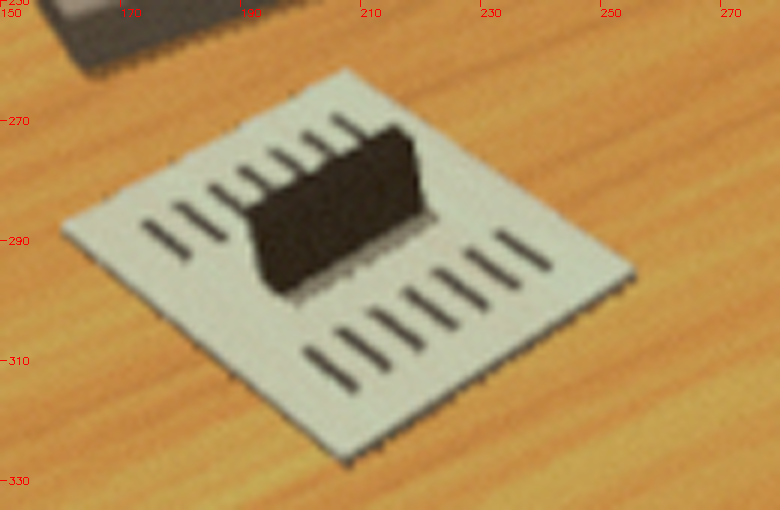

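View pics/c2.png

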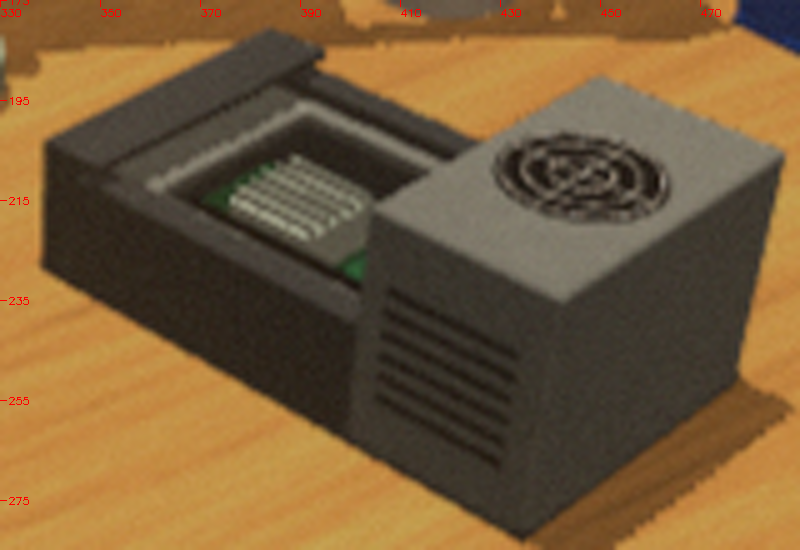

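View pics/c3.png

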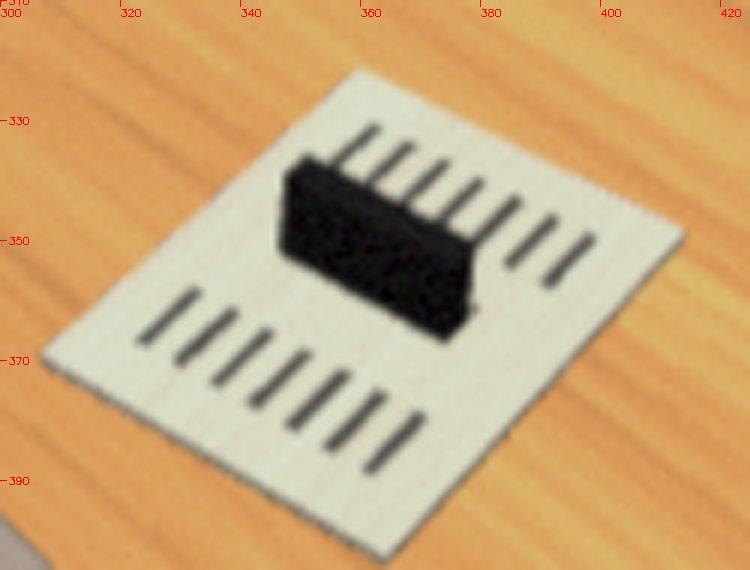

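View pics/c4.png

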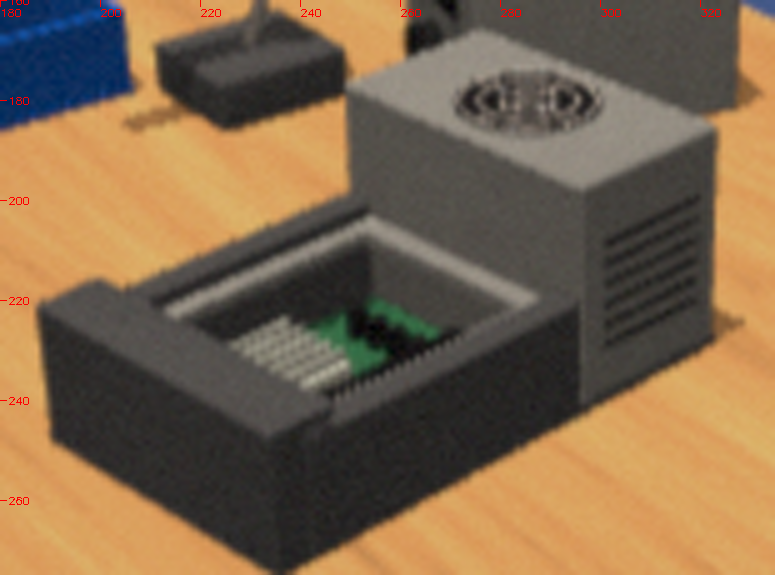

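```bash
cat > h.py <<'E'
import numpy as np, cv2
from scipy.optimize import least_squares
from scipy.spatial.transform import Rotation as Rr
def K(p):
    f=240/np.tan(np.radians(p['vfov'])/2); return f
def proj(p,X):
    X=np.atleast_2d(X); c=X@np.array(p['R']).T+np.array(p['t']); f=K(p)
    return c[:,:2]/c[:,2:]*f+[p['cx'],p['cy']]
def bp(p,uv,z):
    uv=np.atleast_2d(uv); d=np.c_[(uv-[p['cx'],p['cy']])/K(p),np.ones(len(uv))]@np.array(p['R'])
    o=-np.array(p['R']).T@np.array(p['t']); s=(z-o[2])/d[:,2]; return o+d*s[:,None]
def place(q,L):
    c,s=np.cos(q[2]),np.sin(q[2]); L=np.atleast_2d(L)
    return np.c_[q[0]+c*L[:,0]-s*L[:,1], q[1]+s*L[:,0]+c*L[:,1], L[:,2]]
E
cat > fit0.py <<'E'
from h import *
from rig import vision
S=vision.camera_params('scene');D=vision.camera_params('side')
cs=np.array([[207.1,260.9],[160,287.6],[207.1,326.3],[255.6,294.3]])
cd=np.array([[359.6,320.8],[413.8,348.5],[364.3,402.3],[306.6,369]])
bs=np.array([[404.1,216],[449.7,189.7],[486.2,205.6],[442.3,235.0]])
bd=np.array([[249,177.6],[276.2,165.2],[322.8,185.6],[296.2,197.6]])
for n,p,uv,z in [('cover S',S,cs,.005),('cover D',D,cd,.005),('box S',S,bs,.112),('box D',D,bd,.112)]:
    X=bp(p,uv,z)[:,:2]; print(n,X.round(4).tolist(),'sides',np.linalg.norm(X-np.roll(X,-1,0),axis=1).round(4),'mean',X.mean(0).round(4))
for n,p,uv in [('lipS',S,[[350.6,208.2],[394.6,185],[338.2,203.2],[383.6,180.4]]),('lipD',D,[[245.6,241.2],[199.6,215.2],[233.6,246.6],[187.2,220.3]])]:
    print(n,bp(p,uv,.068).round(4).tolist())
E
python3 fit0.py
```

```text
cover S [[0.3884, -0.165], [0.4135, -0.2718], [0.5595, -0.2409], [0.5355, -0.1339]] sides [0.1097 0.1493 0.1097 0.1503] mean [ 0.4742 -0.2029]
cover D [[0.5351, -0.1356], [0.5564, -0.2432], [0.4122, -0.2739], [0.3886, -0.1681]] sides [0.1096 0.1474 0.1084 0.1501] mean [ 0.4731 -0.2052]
box S [[0.6157, 0.1493], [0.5959, 0.295], [0.6808, 0.3038], [0.7014, 0.16]] sides [0.147  0.0853 0.1453 0.0864] mean [0.6485 0.227 ]
box D [[0.589, 0.2845], [0.6773, 0.3031], [0.6926, 0.1534], [0.6117, 0.1435]] sides [0.0902 0.1504 0.0815 0.1427] mean [0.6427 0.2211]
lipS [[0.4777, 0.1316, 0.068], [0.4561, 0.2762, 0.068], [0.4457, 0.1229, 0.068], [0.4244, 0.2708, 0.068]]
lipD [[0.4718, 0.1247, 0.068], [0.4538, 0.2719, 0.068], [0.4428, 0.1223, 0.068], [0.4228, 0.2682, 0.068]]
```

```bash
cat >> h.py <<'E'
def toolR(s):
    q=s['ee_rot']; return Rr.from_quat([q[1],q[2],q[3],q[0]]).as_matrix()
E
cat > fit1.py <<'E'
from fit0 import *
from rig import manip
def res(q):
    L=np.array([[-75,55,5],[-75,-55,5],[75,-55,5],[75,55,5]])/1e3
    r1=proj(S,place(q[:3],L))-cs
    r2=proj(D,place(q[:3],L)[[3,2,1,0]])-cd
    B=np.array([[77.5,-75,112],[77.5,75,112],[164.5,75,112],[164.5,-75,112]])/1e3
    w=q[6]
    P=np.array([[-.0615,-w,.068],[-.0615,w,.068]])
    r3=proj(S,place(q[3:6],B))-bs
    r4=proj(D,place(q[3:6],B)[[1,2,3,0]])-bd
    r5=proj(S,place(q[3:6],P))-[[350.6,208.2],[394.6,185]]
    r6=proj(D,place(q[3:6],P))-[[245.6,241.2],[199.6,215.2]]
    return np.vstack([r1,r2,r3,r4,r5,r6]).ravel()
s=least_squares(res,[.474,-.204,.2,.526,.208,.135,.074],loss='soft_l1')
print(s.x.round(4)); print(res(s.x).reshape(-1,2).round(1).tolist())
st=manip.get_state(); print(toolR(st).round(3))
E
python3 fit1.py|tail -6
cat > /dev/null
```

```text
lipD [[0.4718, 0.1247, 0.068], [0.4538, 0.2719, 0.068], [0.4428, 0.1223, 0.068], [0.4228, 0.2682, 0.068]]
[ 0.474  -0.2039  0.2141  0.5274  0.2111  0.1345  0.0729]
[[-0.4, 0.3], [-1.1, 0.0], [-0.6, -0.0], [-0.1, 0.1], [-0.4, -0.5], [0.4, -1.2], [-0.1, -0.2], [-0.6, -0.9], [-1.4, 0.0], [-0.4, -0.5], [1.1, -0.7], [-0.9, -0.0], [-0.9, -2.3], [-0.0, -0.9], [1.1, -1.8], [-0.1, -1.0], [-0.8, -0.2], [-0.2, 0.2], [0.2, -2.0], [0.5, -1.0]]
[[ 0.454 -0.001 -0.891]
 [ 0.891 -0.001  0.454]
 [-0.001 -1.     0.   ]]
```

```bash
cat >> h.py <<'E'
def rel(s,pos,R,show=True):
    """shift first (tool axes now), then rotvec"""
    R0=toolR(s); d=R0.T@(np.array(pos)-s['position'])*100
    w=Rr.from_matrix(R0.T@R).as_rotvec()
    if show: print('shift cm',d.round(2),'turn',w.round(4))
    return d,w
def downR(yaw,tilt=0):
    # tool x=bay x dir, y=down, z = x × y ; tilt>0: -x end goes down (rotation about +y by -tilt)
    R=np.c_[[np.cos(yaw),np.sin(yaw),0],[0,0,-1],[-np.sin(yaw)*1,np.cos(yaw),0]]
    R[:,2]=np.cross(R[:,0],R[:,1])
    ax=np.array([-np.sin(yaw),np.cos(yaw),0])
    return Rr.from_rotvec(-tilt*ax).as_matrix()@R
E
python3 - <<'E'
from h import *
from rig import manip,vision
s=manip.get_state(); w=vision.camera_params('wrist'); R=np.array(w['R']);c=-R.T@w['t']
T=toolR(s); print('cam in tool',(T.T@(c-s['position'])).round(4),'view dir tool',(T.T@R[2]).round(3))
print(downR(.1345).round(3), downR(.1345,.5).round(3))
for z in (.36,):
  rel(s,[.5274+.03,.2111,z],downR(.1345))
  rel(s,[.474,-.2039,.30],downR(.2141))
E
```

```text
cam in tool [-0.0005  0.0324  0.0777] view dir tool [-0.     0.953 -0.303]
[[ 0.991  0.    -0.134]
 [ 0.134  0.     0.991]
 [ 0.    -1.     0.   ]] [[ 0.87   0.475 -0.134]
 [ 0.118  0.064  0.991]
 [ 0.479 -0.878 -0.   ]]
shift cm [-13.38   4.42 -40.1 ] turn [ 5.000e-04  9.655e-01 -1.400e-03]
shift cm [-54.14  10.47 -51.5 ] turn [ 5.000e-04  8.859e-01 -1.400e-03]
```

>>> {"api": "arm_command", "payload": {
  "increments": [0,0,0,-1.84,0.3,-4.68,0,0,0,0,-1.84,0.3,-4.68,0,0,0,0,-1.84,0.3,-4.68,0,0,0,0,-1.84,0.3,-4.68,0,0,0,0,-1.84,0.3,-4.68,0,0,0,0,-1.84,0.3,-4.68,0,0,0,0,-1.84,0.3,-4.68,0,0,0,0,-1.84,0.3,-4.68,0]
}}

```text
clock: 1.15
position: [0.5286, 0.2101, 0.3804]
ee_rot: [0.603, -0.603, -0.369, 0.37]
contact_force: [0.2, 0.6, 0.6]
width: 0.0852
```

>>> {"api": "arm_command", "payload": {
  "increments": [0,0.161,0,0,0,0,0,0,0.161,0,0,0,0,0,0,0.161,0,0,0,0,0,0,0.161,0,0,0,0,0,0,0.161,0,0,0,0,0,0,0.161,0,0,0,0,0,0,0,0,0,0,0,0,0,0,0,0,0,0,0]
}}

```text
clock: 2.15
position: [0.5277, 0.2114, 0.3805]
ee_rot: [-0.705, 0.705, 0.048, -0.048]
contact_force: [-0.4, 0.2, 0.6]
width: 0.0854
```

Run:
```python
from h import *
from rig import manip,vision
import pickle
s=manip.get_state(); w=vision.camera_params('wrist'); im=vision.get_image('wrist')
pickle.dump((s,w),open('w1.pkl','wb'))
cv2.imwrite('pics/w1.png',im[:,:,::-1]); rel(s,[.5274,.2111,.38],downR(.1345)); print(s['clock'],s['qpos'].round(2))
L=np.array([[77.5,-75,112],[77.5,75,112],[-61.5,-59,68],[-61.5,59,68],[-50.5,-49,50],[-50.5,49,50],[65.5,-49,50],[65.5,49,50]])/1e3
print(proj(w,place([.5274,.2111,.1345],L)).round(1).tolist())
```

```text
shift cm [-0.03  0.05 -0.03] turn [-0.      0.0018 -0.0004]
2.15 [0.26 0.28 1.56 0.   1.3  0.12]
[[442.2, 352.2], [467.1, 109.4], [238.6, 299.0], [228.1, 133.9], [256.7, 276.9], [250.3, 146.9], [407.7, 277.3], [416.7, 147.3]]
```

View pics/w1.png

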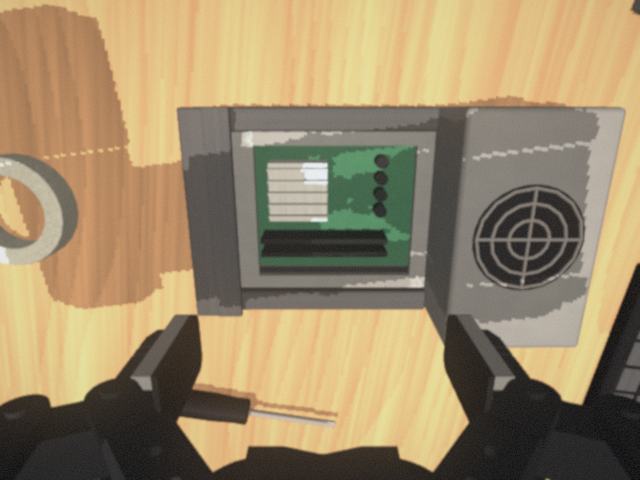

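```bash
python3 - <<'E'
import cv2
im0=cv2.imread("pics/w1.png")
def crop(x0,y0,w,h,k,o):
    im=im0[y0:y0+h,x0:x0+w]
    im=cv2.resize(im,None,fx=k,fy=k,interpolation=cv2.INTER_CUBIC)
    im=cv2.convertScaleAbs(im,alpha=1.5)
    for i in range(0,w,20):
        cv2.line(im,(i*k,0),(i*k,6),(0,0,255),1); cv2.putText(im,str(x0+i),(i*k,16),0,.35,(0,0,255),1)
    for i in range(0,h,20):
        cv2.line(im,(0,i*k),(6,i*k),(0,0,255),1); cv2.putText(im,str(y0+i),(8,i*k+4),0,.35,(0,0,255),1)
    cv2.imwrite(f"pics/{o}.png",im)
crop(170,90,100,240,3,"d1")
crop(400,90,240,270,2,"d2")
E
python3 -c "
import cv2,numpy as np
a=cv2.imread('pics/d1.png');b=cv2.imread('pics/d2.png')
h=max(a.shape[0],b.shape[0]);o=np.zeros((600,800,3),np.uint8)
a=a[:600];b=b[:600,:500];o[:a.shape[0],:300]=a[:600];o[:b.shape[0],300:300+b.shape[1]]=b
cv2.imwrite('pics/d.png',o)"
```

```text
(no output)
```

View pics/d.png

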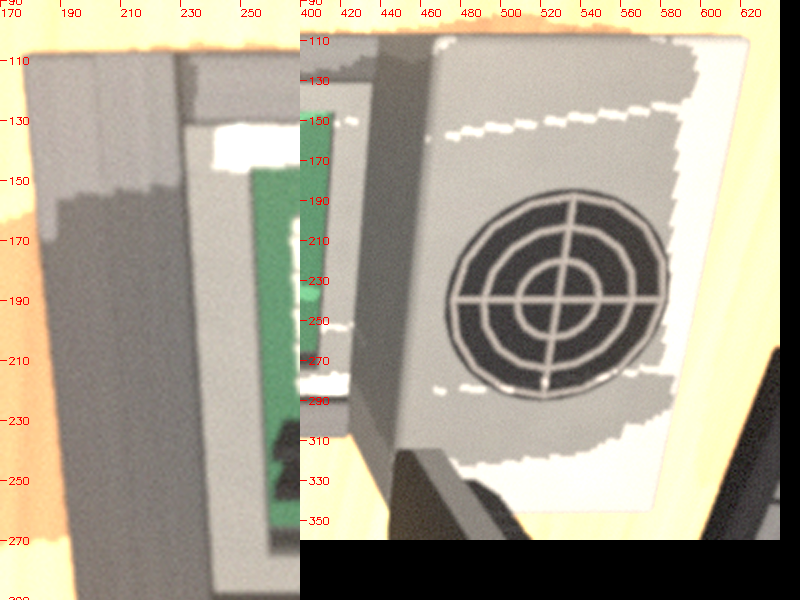

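View pics/d1.png

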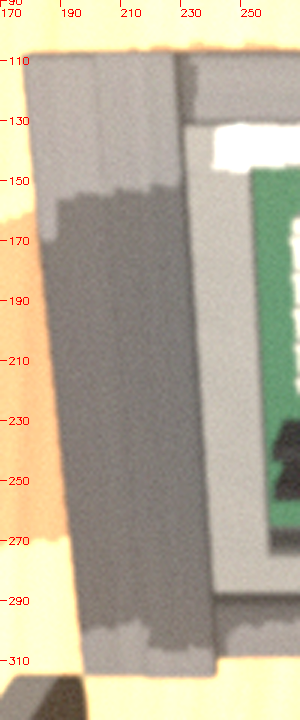

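```bash
cat > fit2.py <<'E'
from h import *
import pickle
s,w=pickle.load(open('w1.pkl','rb'))
def res(q):
    h=q[3]
    L=np.array([[77.5,75,112],[164.5,75,112],[164.5,-75,112],[-61.5,h,68],[-61.5,-h,68],[-50.5,49,50],[-50.5,-49,50]])/1e3
    m=np.array([[468.5,109],[624,109],[576,345.5],[230,107.3],[241.5,315],[253.3,146],[259.3,275]])
    r=proj(w,place(q[:3],L))-m
    # edge line
    e=proj(w,place(q[:3],np.array([[77.5,75,112],[77.5,-75,112]])/1e3)); d=e[1]-e[0]; n=np.array([d[1],-d[0]])/np.hypot(*d)
    return np.r_[r.ravel(),(e[0]-[449,310])@n]
r=least_squares(res,[.527,.211,.1345,70],loss='soft_l1'); print(r.x.round(4)); print(res(r.x).round(1))
E
python3 fit2.py
```

```text
[ 0.5285  0.2122  0.1316 73.9447]
[ 1.4 -1.   7.7 -0.1  2.5  6.3 -1.3  0.6 -0.4  0.9 -1.1 -0.7 -1.3  0.5
 -0.7]
```

```bash
cat >> h.py <<'E'
KD=0.0
def projd(p,X,k):
    u=proj(p,X)-[p['cx'],p['cy']]; r2=(u**2).sum(1,keepdims=True)/K(p)**2
    return u*(1+k*r2)+[p['cx'],p['cy']]
E
sed 's/r=proj(w,/r=projd(w,/; s/L)-m)/XX/; s/place(q\[:3\],L))-m/place(q[:3],L),q[4])-m/; s/1345,70\]/1345,70,0]/' fit2.py > fit3.py; python3 fit3.py
sed -i "s/loss='soft_l1'/loss='linear'/" fit3.py;  python3 fit3.py
# distortion + fit1
sed 's/proj(S,\(.*\))-/projd(S,\1,q[7])-/; s/proj(D,\(.*\))-/projd(D,\1,q[8])-/; s/.135,.074\]/.135,.074,0,0]/' fit1.py > fit4.py; python3 fit4.py | tail -6
```

```text
[ 5.28900e-01  2.13000e-01  1.37700e-01  7.41888e+01 -4.34000e-02]
[ 0.4 -2.1 -0.1  0.2 -0.4  1.8 -0.6  0.4  1.1  0.5 -0.5 -1.  -0.1 -0.
  0.6]
[ 5.28900e-01  2.13000e-01  1.37900e-01  7.42128e+01 -4.45000e-02]
[ 0.3 -2.  -0.4  0.4 -0.5  1.8 -0.6  0.6  1.2  0.6 -0.5 -0.9 -0.1  0.1
  0.7]
lipD [[0.4718, 0.1247, 0.068], [0.4538, 0.2719, 0.068], [0.4428, 0.1223, 0.068], [0.4228, 0.2682, 0.068]]
[ 0.4739 -0.2044  0.2143  0.5279  0.2119  0.1353  0.073  -0.0567  0.0009]
[[-0.3, 0.3], [-0.3, -0.2], [-0.3, -0.4], [-0.3, 0.1], [-0.2, -0.3], [0.5, -1.0], [0.1, 0.1], [-0.5, -0.6], [-1.0, 0.1], [-0.6, -0.2], [0.2, -0.5], [-0.8, -0.0], [-1.0, -2.5], [-0.1, -1.1], [1.1, -2.0], [-0.1, -1.2], [-0.4, -0.1], [0.0, 0.3], [0.3, -2.2], [0.4, -1.2]]
[[ 0.991 -0.    -0.135]
 [ 0.135 -0.     0.991]
 [-0.    -1.     0.   ]]
```

Run:
```python
from h import *
from rig import manip,vision
s=manip.get_state(); rel(s,[.474,-.2042,.30],downR(.214))
```

```text
shift cm [-10.95   8.06 -40.45] turn [-0.     -0.0782 -0.0002]
```

>>> {"api": "arm_command", "payload": {
  "increments": [0,0,0,-1.37,1.0,-5.06,0,0,0,0,-1.37,1.0,-5.06,0,0,0,0,-1.37,1.0,-5.06,0,0,0,0,-1.37,1.0,-5.06,0,0,0,0,-1.37,1.0,-5.06,0,0,0,0,-1.37,1.0,-5.06,0,0,0,0,-1.37,1.0,-5.06,0,0,0,0,-1.37,1.0,-5.06,0]
}}

```text
clock: 3.2
position: [0.4728, -0.2061, 0.3006]
ee_rot: [-0.705, 0.706, 0.048, -0.048]
contact_force: [1.1, -0.4, -0.4]
width: 0.0856
```

>>> {"api": "arm_command", "payload": {
  "increments": [0,-0.078,0,0,0,0,0,0,0,0,0,0,0,0,0,0,0,0,0,0,0]
}}

```text
clock: 3.58
position: [0.4732, -0.2039, 0.3008]
ee_rot: [0.703, -0.703, -0.075, 0.075]
contact_force: [-0.7, -0.1, 0.4]
width: 0.0855
```

Run:
```python
from h import *
from rig import manip,vision
import pickle
s=manip.get_state(); w=vision.camera_params('wrist'); im=vision.get_image('wrist')
pickle.dump((s,w),open('w2.pkl','wb'))
cv2.imwrite('pics/w2.png',im[:,:,::-1]); rel(s,[.474,-.2042,.181],downR(.214)); print(s['clock'],s['qpos'].round(2))
L=np.array([[-75,-55,5],[-75,55,5],[75,55,5],[75,-55,5],[-6,-28,35],[-6,28,35],[6,28,35],[6,-28,35]])/1e3
print(projd(w,place([.474,-.2042,.214],L),-.044).round(1).tolist())
```

```text
shift cm [ 0.07 11.98 -0.04] turn [-0.0001 -0.0019  0.0002]
3.575 [-0.54  0.27  1.79  0.    1.08 -0.75]
[[216.2, 304.8], [202.5, 143.7], [445.3, 143.4], [431.6, 304.5], [314.2, 287.2], [313.5, 196.4], [334.7, 196.4], [334.0, 287.1]]
```

View pics/w2.png

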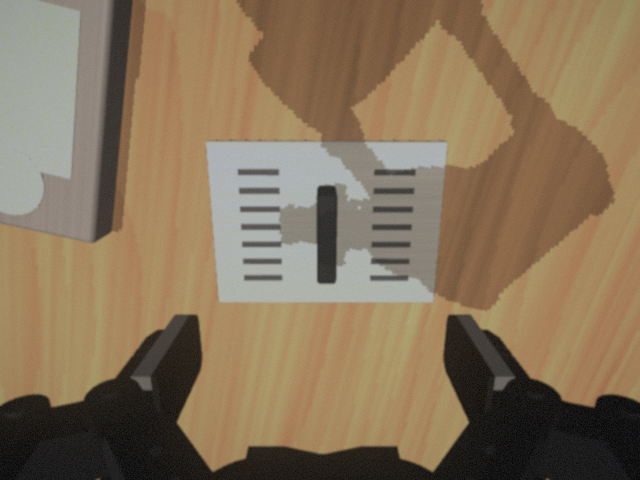

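>>> {"api": "arm_command", "payload": {
  "increments": [0,0,0,0.2,2.0,0.08,0,0,0,0,0,2.5,0,0,0,0,0,0,2.5,0,0,0,0,0,0,2.0,0,0,0,0,0,0,2.0,0,0,0,0,0,0,1.0,0,0,0,0,0,0,0,0,0],
  "grip_force": 60
}}

```text
clock: 4.5
position: [0.475, -0.2027, 0.1804]
ee_rot: [0.703, -0.703, -0.075, 0.075]
contact_force: [-0.3, -0.2, 0.0]
width: 0.0852
```

>>> {"api": "arm_command", "payload": {
  "increments": [0,0,0,0,0,0,0.5,0,0,0,0,0,0,0.7,0,0,0,0,0,0,0.9,0,0,0,0,0,0,1,0,0,0,0,0,0,1,0,0,0,0,0,0,1,0,0,0,0,0,0,1,0,0,0,0,0,0,1]
}}

```text
clock: 5.5
position: [0.4752, -0.2032, 0.1811]
ee_rot: [-0.703, 0.703, 0.075, -0.075]
contact_force: [-0.2, 0.7, 5.8]
width: 0.0115
```

Run:
```python
from h import *
from rig import manip,vision
s=manip.get_state(); print(s['position'],s['width'],s['contact_force'],s['clock'])
for n in ['wrist','side']:
  im=vision.get_image(n); cv2.imwrite(f'pics/{n}3.png',im[:,:,::-1])
```

```text
[ 0.47515258 -0.2032385   0.18112524] 0.011455587231785434 [-0.16566406  0.66738726  5.8278629 ] 5.5
```

View pics/wrist3.png

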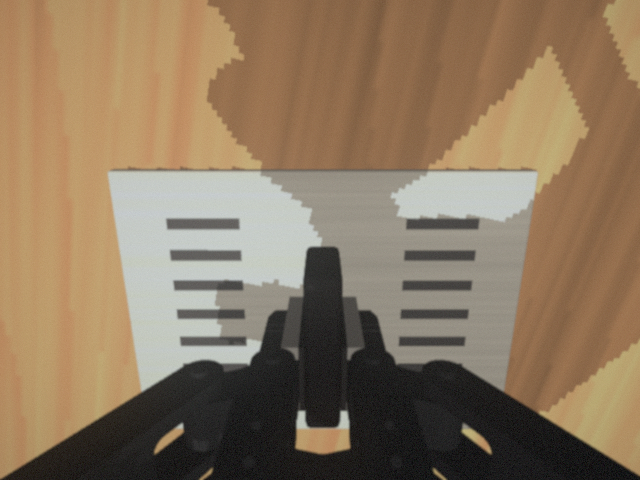

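View pics/side3.png

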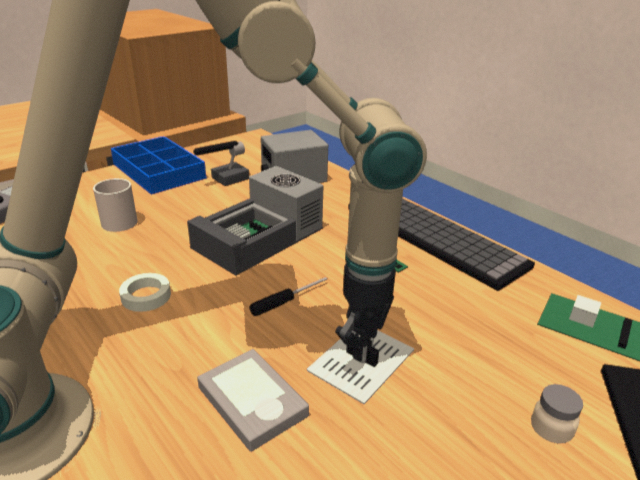

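Run:
```python
from h import *
from rig import manip,vision
s=manip.get_state(); w=vision.camera_params('wrist'); T=toolR(s)
uv=np.array([[109,171.],[537,170.]])
c=[w['cx'],w['cy']]; 
d=(uv-c); ud=d.copy()
for _ in range(10):
    r2=(ud**2).sum(1,keepdims=True)/K(w)**2; ud=d/(1-.044*r2)
X=bp(w,ud+c,.005); print((T.T@(X-s['position']).T).T.round(4))
```

```text
[[-0.0743  0.176   0.0557]
 [ 0.0738  0.1761  0.0561]]
```

>>> {"api": "arm_command", "payload": {
  "increments": [0,0,0,0,-1,0,1,0,0,0,0,-2,0,1,0,0,0,0,-3,0,1,0,0,0,0,-4,0,1,0,0,0,0,-4,0,1,0,0,0,0,-3,0,1,0,0,0,0,-1,0,1,0,0,0,0,0,0,1],
  "grip_force": 80
}}

```text
clock: 6.6
position: [0.4747, -0.203, 0.3604]
ee_rot: [0.703, -0.703, -0.075, 0.075]
contact_force: [-0.1, -0.1, -3.4]
width: 0.0106
```

Run:
```python
from h import *
from rig import manip,vision
s=manip.get_state(); print(s['position'],s['width'],s['contact_force'],s['moment'],s['clock'])
for n in ['wrist']:
  im=vision.get_image(n); cv2.imwrite(f'pics/{n}4.png',im[:,:,::-1])
```

```text
[ 0.47470435 -0.20303289  0.3603888 ] 0.010633212386127446 [-0.0723353  -0.07255957 -3.42996207] [-0.05101786 -0.03908771  0.01325915] 6.6
```

View pics/wrist4.png

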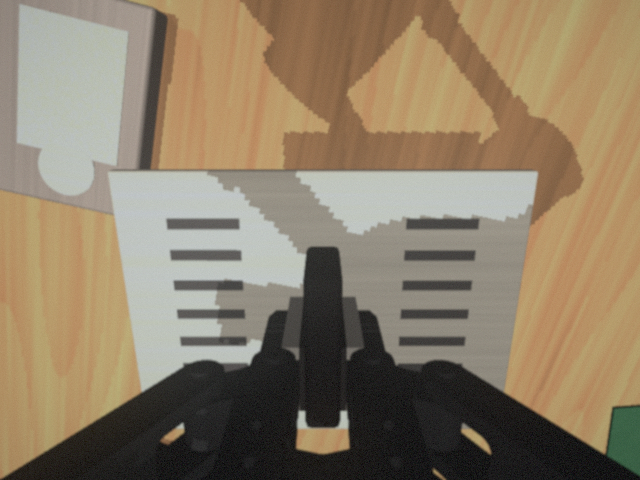

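```bash
cat >> h.py <<'E'
BAY=[.5287,.2127,.137]
def target(xc,zc,tilt,yc=0.,bay=BAY,h=.1811):
    """xc,zc: mm of lower underside corner in bay frame, tilt rad"""
    R=downR(bay[2],tilt); P=place(bay,[[xc/1e3,yc/1e3,.05+zc/1e3]])[0]
    return P-R@np.array([-.075,h,.001]),R
def where(s,bay=BAY,h=.1811):
    T=toolR(s); out=[]
    for x in (-.075,.075):
        P=s['position']+T@np.array([x,h,.001]); c,n=np.cos(bay[2]),np.sin(bay[2]); d=P[:2]-bay[:2]
        out.append(np.r_[c*d[0]+n*d[1],-n*d[0]+c*d[1],P[2]-.05]*1000)
    print('low corner',out[0].round(1),'high',out[1].round(1),'tilt',np.arcsin(T[2,0]).round(4),'yawerr',(np.arctan2(T[1,0],T[0,0])-bay[2]).round(4))
E
python3 - <<'E'
from h import *
from rig import manip,vision
s=manip.get_state()
p,R=target(-55,60,.61); print(p); rel(s,p,R)
where(s)
E
```

```text
[0.4324753  0.19842466 0.30140332]
shift cm [ 4.35  5.87 40.11] turn [-0.0244  0.0722 -0.6114]
low corner [-185.6 -408.7  128.6] high [ -36.1 -397.4  128.3] tilt -0.0017 yawerr 0.075
```

>>> {"api": "arm_command", "payload": {
  "increments": [0,0,0,0.54,0,5.01,1,0,0,0,0.54,0,5.01,1,0,0,0,0.54,0,5.01,1,0,0,0,0.54,0,5.01,1,0,0,0,0.54,0,5.01,1,0,0,0,0.54,0,5.01,1,0,0,0,0.54,0,5.01,1,0,0,0,0.54,0,5.01,1]
}}

```text
clock: 7.65
position: [0.432, 0.1992, 0.3589]
ee_rot: [-0.703, 0.703, 0.074, -0.076]
contact_force: [1.3, -0.2, -1.8]
width: 0.0108
```

>>> {"api": "arm_command", "payload": {
  "increments": [0,0.0765,0,0,0,0,1,0,0,-0.122,0,0,0,1,0,0,-0.122,0,0,0,1,0,0,-0.122,0,0,0,1,0,0,-0.122,0,0,0,1,0,0,-0.122,0,0,0,1,0,0,0,0,0,0,1,0,0,0,0,0,0,1]
}}

```text
clock: 8.65
position: [0.4326, 0.1976, 0.3596]
ee_rot: [0.687, -0.659, -0.256, -0.165]
contact_force: [0.1, -0.8, -3.0]
width: 0.0105
```

Run:
```python
from h import *
from rig import manip,vision
s=manip.get_state()
p,R=target(-55,60,.61); rel(s,p,R)
where(s); print(s['clock'],s['qpos'].round(2),s['width'],s['contact_force'])
for n in ['wrist','side']:
  im=vision.get_image(n); cv2.imwrite(f'pics/{n}5.png',im[:,:,::-1])
```

```text
shift cm [-3.31  4.78  0.08] turn [ 0.0015 -0.0012 -0.0046]
low corner [-55.9  -1.  118. ] high [ 67.5  -1.2 203.4] tilt 0.6054 yawerr -0.0015
8.65 [ 0.33  0.03  2.02 -0.23  0.5   0.36] 0.010512090452085874 [ 0.14718827 -0.79002891 -2.95096284]
```

View pics/wrist5.png

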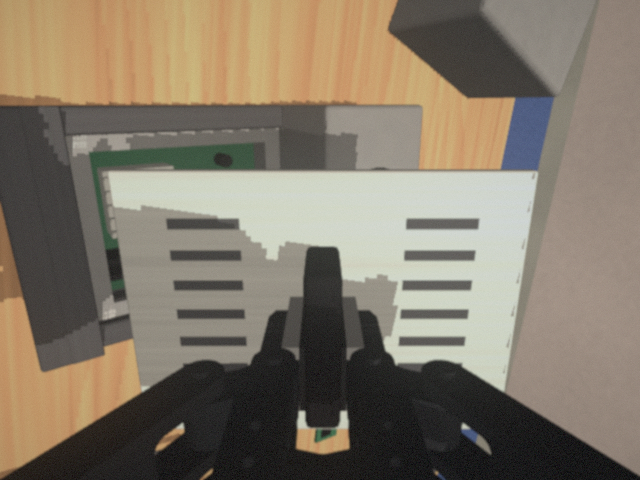

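View pics/side5.png

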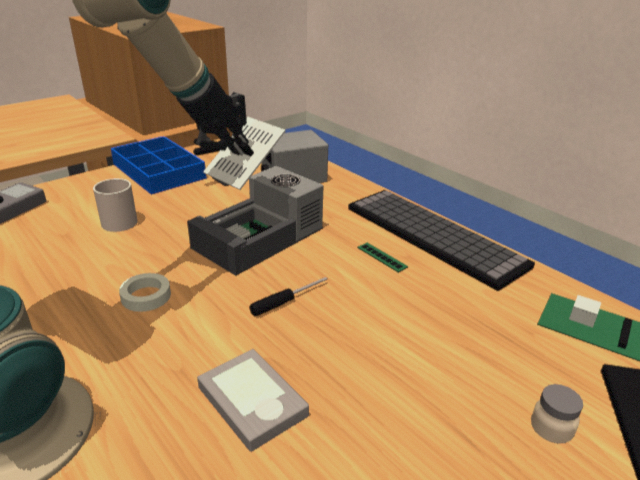

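>>> {"api": "arm_command", "payload": {
  "increments": [0,0,-0.004,-0.87,1.245,0.04,1,0,0,0,-0.87,1.245,0.04,1,0,0,0,-0.87,1.245,0,1,0,0,0,-0.87,1.245,0,1,0,0,0,-0.87,1.245,0,1,0,0,0,-0.87,1.245,0,1,0,0,0,-0.87,1.245,0,1,0,0,0,0,0,0,1]
}}

```text
clock: 9.75
position: [0.4333, 0.1983, 0.2532]
ee_rot: [0.687, -0.659, -0.258, -0.166]
contact_force: [0.3, 0.7, -3.3]
width: 0.011
```

Run:
```python
from h import *
from rig import manip,vision
s=manip.get_state()
p,R=target(-55,12,.61); rel(s,p,R)
p,R=target(-55,3,.61); rel(s,p,R)
where(s); print(s['clock'],s['qpos'].round(2),s['width'],s['contact_force'])
for n in ['wrist','side','scene']:
  im=vision.get_image(n); cv2.imwrite(f'pics/{n}6.png',im[:,:,::-1])
a=cv2.resize(cv2.imread('pics/scene6.png')[150:290,320:500],None,fx=4,fy=4,interpolation=cv2.INTER_CUBIC);cv2.imwrite('pics/e1.png',a)
a=cv2.resize(cv2.imread('pics/side6.png')[140:285,170:340],None,fx=4,fy=4,interpolation=cv2.INTER_CUBIC);cv2.imwrite('pics/e2.png',a)
```

```text
shift cm [-0.05 -0.06  0.02] turn [ 0.0022 -0.0005  0.0008]
shift cm [-0.57  0.68  0.02] turn [ 0.0022 -0.0005  0.0008]
low corner [-54.1  -0.5  11.9] high [68.8 -0.6 97.9] tilt 0.6108 yawerr -0.0006
9.75 [ 0.33  0.19  2.19 -0.6   0.2   0.75] 0.010968210001301954 [ 0.28333429  0.68707009 -3.3437766 ]
```

View pics/e1.png

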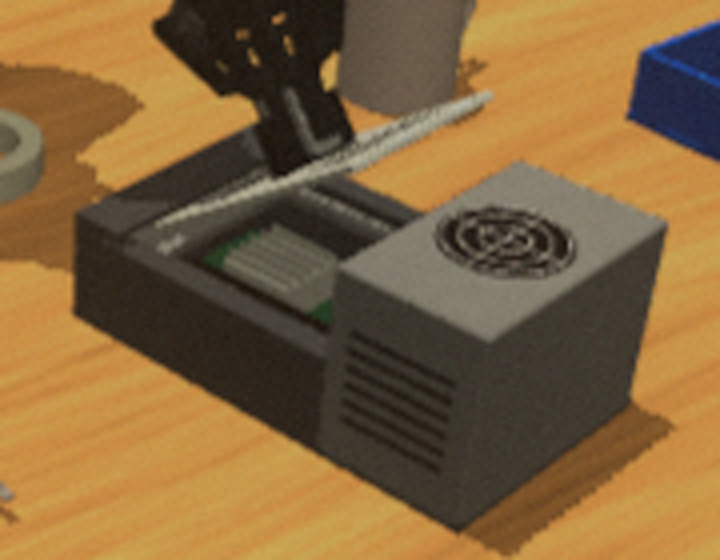

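View pics/e2.png

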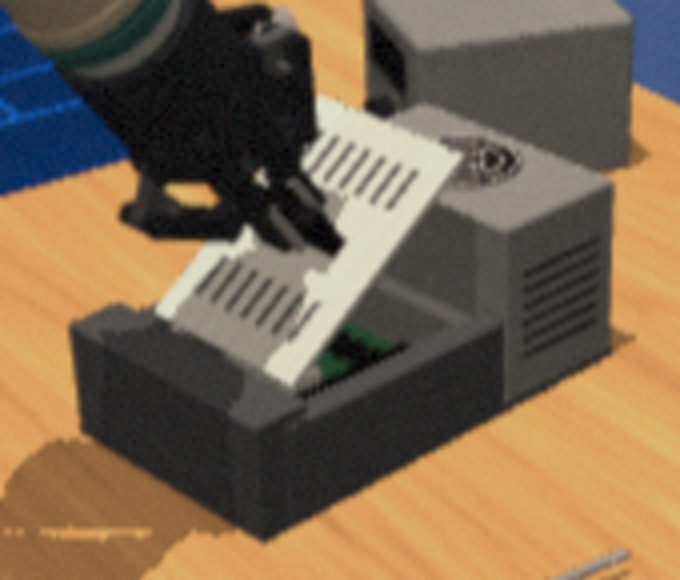

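View pics/wrist6.png

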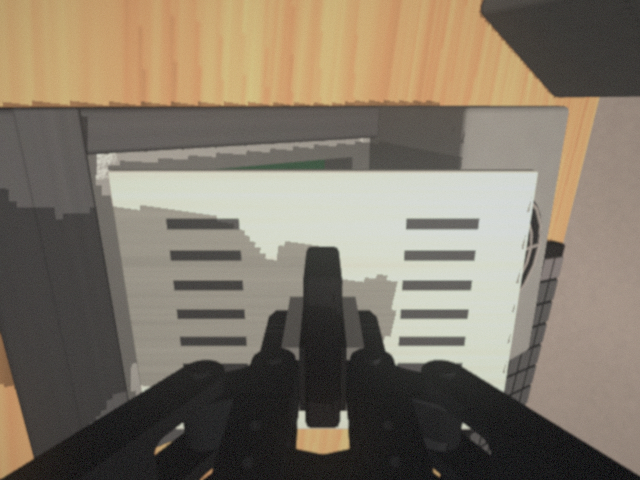

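```bash
cat >> h.py <<'E'
def chain(s,wps):
    st=dict(s); 
    for w in wps:
        p,R=target(*w); rel(st,p,R); q=Rr.from_matrix(R).as_quat(); st={'position':p,'ee_rot':np.r_[q[3],q[:3]]}
E
python3 - <<'E'
from h import *
from rig import manip
s=manip.get_state(); where(s)
chain(s,[(-54,8,.585),(-54,4,.56),(-57,3.5,.53),(-60,3,.5),(-63,3,.46),(-66,2.5,.42),(-69,2.5,.39)])
E
```

```text
low corner [-52.5   0.2  13.9] high [ 6.990e+01 -1.000e-01  1.005e+02] tilt 0.6153 yawerr -0.0021
shift cm [ 0.09  0.63 -0.01] turn [ 0.0007 -0.0017  0.0303]
shift cm [ 0.23  0.53 -0.  ] turn [-0.    -0.     0.025]
shift cm [ 0.26  0.12 -0.  ] turn [ 0.   -0.    0.03]
shift cm [0.26 0.12 0.  ] turn [-0.   -0.    0.03]
shift cm [ 0.45  0.17 -0.  ] turn [-0.    0.    0.04]
shift cm [0.43 0.23 0.  ] turn [0.   0.   0.04]
shift cm [ 0.27  0.11 -0.  ] turn [0.   0.   0.03]
```

>>> {"api": "arm_command", "payload": {
  "increments": [0,0,0.028,0.08,0.55,0,1,0,0,0.025,0.23,0.5,0,1,0,0,0,0,0,0,1]
}}

```text
clock: 10.28
position: [0.4424, 0.2, 0.2484]
ee_rot: [0.691, -0.664, -0.242, -0.15]
contact_force: [0.0, -0.0, -3.1]
width: 0.0105
```

```bash
cat >> h.py <<'E'
def avg(n=6):
    from rig import manip,vision
    P=[];Q=[];F=[];M=[]
    for i in range(n):
        if i: im=vision.get_image('wrist')
        s=manip.get_state(); P.append(s['position']); F.append(s['contact_force']);M.append(s['moment'])
        q=s['ee_rot']; Q.append([q[1],q[2],q[3],q[0]])
    q=Rr.from_quat(Q).mean().as_quat(); s=dict(s)
    print('spread mm',(np.std(P,0)*1e3).round(2),'F',np.mean(F,0).round(2),'M',np.mean(M,0).round(3),'clock',s['clock'],'q',s['qpos'].round(3),'w',round(s['width'],4))
    s['position']=np.mean(P,0); s['ee_rot']=np.r_[q[3],q[:3]]; where(s); return s,im
E
python3 - <<'E'
from h import *
s,im=avg(); cv2.imwrite('pics/w7.png',im[:,:,::-1])
chain(s,[(-54,4,.56),(-57,3.5,.53),(-60,3,.5),(-63,3,.46),(-66,2.5,.42),(-69,2.5,.39)])
E
```

```text
spread mm [0.37 0.08 0.23] F [ 0.14 -0.17 -2.77] M [-0.072  0.518  0.005] clock 10.525 q [ 0.32   0.209  2.159 -0.422  0.241  0.568] w 0.0105
low corner [-54.8   0.1   4.8] high [72.1 -0.1 84.8] tilt 0.5623 yawerr -0.0018
shift cm [ 0.07  0.13 -0.01] turn [ 0.0006 -0.0015  0.0023]
shift cm [ 0.26  0.12 -0.  ] turn [ 0.   -0.    0.03]
shift cm [0.26 0.12 0.  ] turn [-0.   -0.    0.03]
shift cm [ 0.45  0.17 -0.  ] turn [-0.    0.    0.04]
shift cm [0.43 0.23 0.  ] turn [0.   0.   0.04]
shift cm [ 0.27  0.11 -0.  ] turn [0.   0.   0.03]
```

>>> {"api": "arm_command", "payload": {
  "increments": [0,0,0.032,0.31,0.17,0,1,0,0,0.03,0.26,0.12,0,1,0,0,0.04,0.45,0.17,0,1,0,0,0,0,0,0,1]
}}

```text
clock: 11.02
position: [0.4532, 0.2014, 0.249]
ee_rot: [0.698, -0.676, -0.208, -0.115]
contact_force: [1.4, -0.0, -2.1]
width: 0.0107
```

Run:
```python
from h import *
s,im=avg(4); cv2.imwrite('pics/w8.png',im[:,:,::-1])
chain(s,[(-66,2.5,.42),(-69,2.5,.39),(-72,2.5,.36)])
```

```text
spread mm [0.38 0.09 0.2 ] F [-0.05 -0.1  -2.4 ] M [-0.057  0.397  0.005] clock 11.175 q [ 0.307  0.226  2.093 -0.208  0.377  0.348] w 0.0105
low corner [-63.7   0.    3.1] high [70.7 -0.2 69.7] tilt 0.4599 yawerr -0.0016
shift cm [ 0.49  0.27 -0.  ] turn [ 0.0006 -0.0015  0.0399]
shift cm [ 0.27  0.11 -0.  ] turn [0.   0.   0.03]
shift cm [0.26 0.12 0.  ] turn [-0.   -0.    0.03]
```

View pics/w8.png

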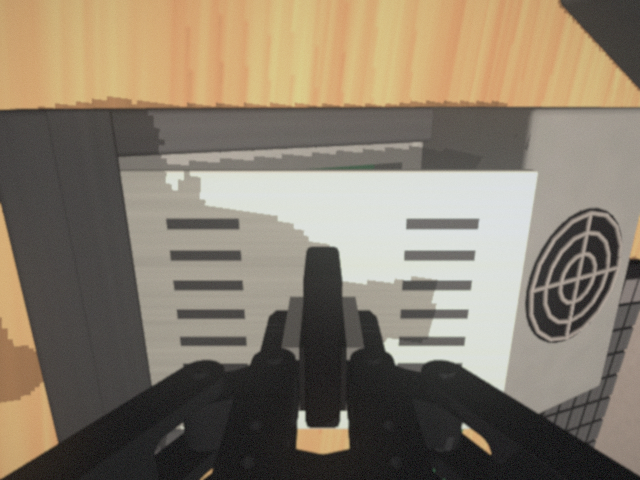

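>>> {"api": "arm_command", "payload": {
  "increments": [0,0,0.04,0.47,0.27,0,1,0,0,0.03,0.27,0.11,0,1,0,0,0.03,0.26,0.12,0,1,0,0,0,0,0,0,1]
}}

```text
clock: 11.68
position: [0.4638, 0.2028, 0.2482]
ee_rot: [0.703, -0.686, -0.173, -0.079]
contact_force: [0.7, -0.5, -1.9]
width: 0.0108
```

Run:
```python
from h import *
s,im=avg(4); cv2.imwrite('pics/w9.png',im[:,:,::-1])
chain(s,[(-73,2.5,.32),(-74,2,.28),(-74,2,.24),(-74,2,.2),(-74.5,2,.16),(-74.5,2,.12),(-74.5,2,.08),(-75,2,.05)])
```

```text
spread mm [0.21 0.04 0.05] F [ 0.31 -0.18 -2.22] M [-0.067  0.342  0.003] clock 11.825 q [ 0.296  0.25   2.03  -0.116  0.51   0.251] w 0.0109
low corner [-72.4   0.    2.2] high [68.  -0.2 55. ] tilt 0.3595 yawerr -0.0014
shift cm [ 0.67  0.27 -0.  ] turn [ 0.0006 -0.0013  0.0395]
shift cm [0.61 0.33 0.  ] turn [ 0.   -0.    0.04]
shift cm [0.72 0.31 0.  ] turn [ 0.   -0.    0.04]
shift cm [0.72 0.31 0.  ] turn [0.   0.   0.04]
shift cm [ 0.67  0.3  -0.  ] turn [ 0.   -0.    0.04]
shift cm [ 0.72  0.31 -0.  ] turn [0.   0.   0.04]
shift cm [0.72 0.31 0.  ] turn [ 0.   -0.    0.04]
shift cm [ 0.49  0.23 -0.  ] turn [ 0.   -0.    0.03]
```

View pics/w9.png

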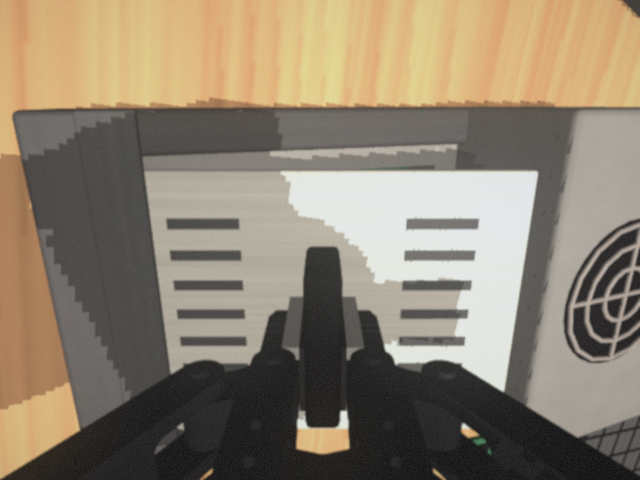

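>>> {"api": "arm_command", "payload": {
  "increments": [0,0,0.039,0.65,0.27,0,1,0,0,0.04,0.63,0.3,0,1,0,0,0.04,0.72,0.31,0,1,0,0,0.04,0.72,0.31,0,1,0,0,0,0,0,0,1]
}}

```text
clock: 12.45
position: [0.4935, 0.2068, 0.2448]
ee_rot: [0.707, -0.697, -0.119, -0.023]
contact_force: [0.6, -0.6, -2.5]
width: 0.0101
```

Run:
```python
from h import *
s,im=avg(4); cv2.imwrite('pics/w10.png',im[:,:,::-1])
chain(s,[(-74.5,2,.16),(-74.5,2,.12),(-74.7,2,.08),(-75,2,.05),(-75,1.5,.02),(-75,1,0)])
```

```text
spread mm [0.47 0.07 0.05] F [-0.1  -0.06 -2.45] M [-0.029  0.194 -0.004] clock 12.6 q [ 0.277  0.314  1.909 -0.043  0.721  0.171] w 0.0105
low corner [-73.8   0.    2.3] high [73.2 -0.2 32.2] tilt 0.2006 yawerr -0.0015
shift cm [0.65 0.33 0.  ] turn [ 0.0004 -0.0015  0.0406]
shift cm [ 0.72  0.31 -0.  ] turn [0.   0.   0.04]
shift cm [0.7  0.31 0.  ] turn [ 0.   -0.    0.04]
shift cm [ 0.51  0.23 -0.  ] turn [ 0.   -0.    0.03]
shift cm [ 0.54  0.28 -0.  ] turn [0.   0.   0.03]
shift cm [ 0.36  0.2  -0.  ] turn [ 0.   -0.    0.02]
```

View pics/w10.png

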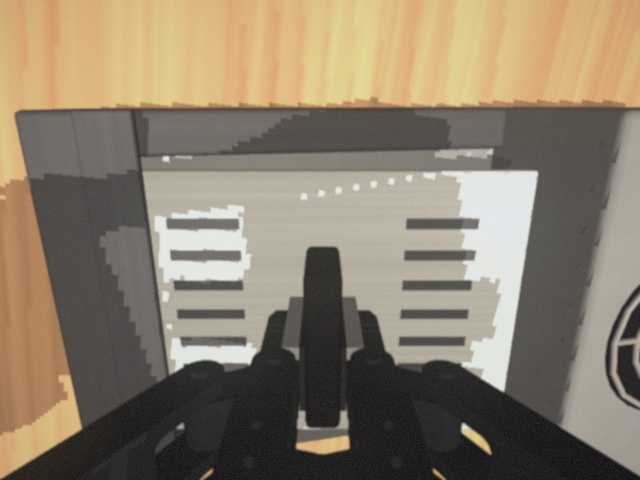

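>>> {"api": "arm_command", "payload": {
  "increments": [0,0,0.041,0.65,0.33,0,1,0,0,0.04,0.72,0.31,0,1,0,0,0.04,0.7,0.31,0,1,0,0,0.03,0.51,0.23,0,1,0,0,0,0,0,0,1]
}}

```text
clock: 13.22
position: [0.5201, 0.2105, 0.2367]
ee_rot: [0.706, -0.704, -0.065, 0.03]
contact_force: [-0.0, -0.1, -2.6]
width: 0.0104
```

Run:
```python
from h import *
s,im=avg(4); cv2.imwrite('pics/w11.png',im[:,:,::-1])
chain(s,[(-75,1.5,.02),(-75,1,0),(-75,0,0)])
```

```text
spread mm [0.27 0.03 0.05] F [-0.17  0.18 -2.63] M [-0.008  0.043 -0.021] clock 13.375 q [ 0.263  0.387  1.798 -0.008  0.908  0.132] w 0.0109
low corner [-75.3   0.1   2.2] high [74.6 -0.2  9.5] tilt 0.0491 yawerr -0.0015
shift cm [0.55 0.3  0.  ] turn [ 0.0001 -0.0015  0.0291]
shift cm [ 0.36  0.2  -0.  ] turn [ 0.   -0.    0.02]
shift cm [0.  0.1 0. ] turn [0. 0. 0.]
```

View pics/w11.png

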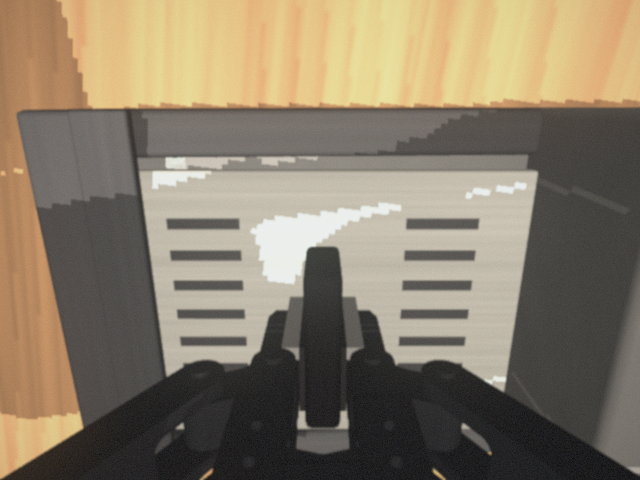

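>>> {"api": "arm_command", "payload": {
  "increments": [0,0,0.029,0.53,0.28,0,1,0,0,0.02,0.36,0.2,0,1,0,0,0,0,0,0,1]
}}

```text
clock: 13.75
position: [0.5295, 0.2117, 0.2321]
ee_rot: [0.705, -0.705, -0.048, 0.048]
contact_force: [0.6, -0.4, -2.1]
width: 0.0105
```

Run:
```python
from h import *
from rig import vision
s,im=avg(4); cv2.imwrite('pics/w12.png',im[:,:,::-1])
w=vision.camera_params('wrist')
L=np.array([[-50,59,58],[60,59,58],[0,59,50],[77.5,59,50],[77.5,75,112],[77.5,0,112],[-61.5,59,68],[-61.5,0,68]])/1e3
print(projd(w,place(BAY,L),-.044).round(1).tolist())
chain(s,[(-75,1,0),(-75,0,0)])
im=vision.get_image('side');cv2.imwrite('pics/e3.png',cv2.resize(im[140:285,170:340,::-1],None,fx=4,fy=4,interpolation=cv2.INTER_CUBIC))
```

```text
spread mm [0.25 0.02 0.07] F [-0.03 -0.2  -2.67] M [-0.017  0.008 -0.008] clock 13.9 q [0.259 0.415 1.763 0.    0.964 0.123] w 0.0103
low corner [-74.8   0.    1.1] high [75.2 -0.2  1.1] tilt -0.0002 yawerr -0.0016
[[175.2, 158.6], [501.4, 158.5], [323.6, 155.3], [540.4, 156.1], [695.3, 115.0], [619.3, 412.3], [128.6, 162.8], [151.8, 328.9]]
shift cm [-0.03  0.01  0.01] turn [-0.     -0.0016 -0.0002]
shift cm [0.  0.1 0. ] turn [0. 0. 0.]
```

View pics/w12.png

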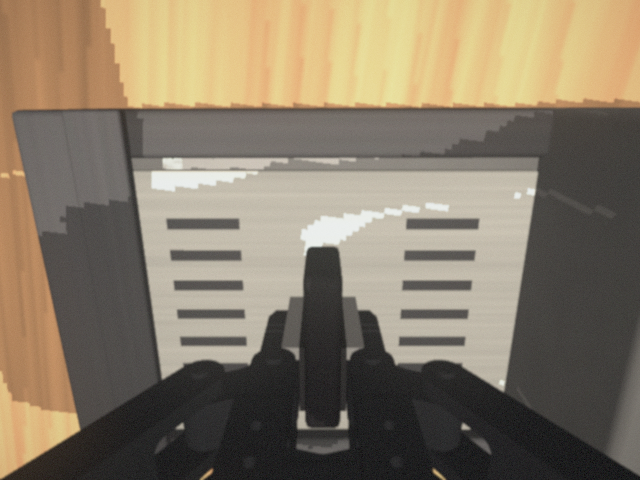

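View pics/e3.png

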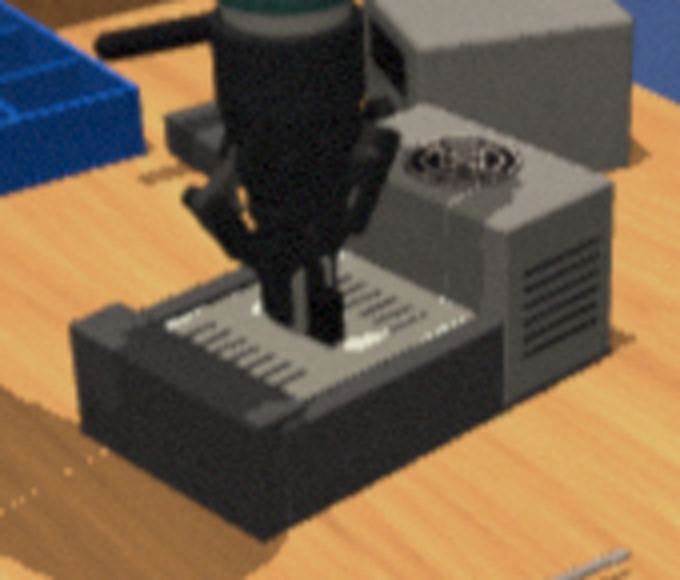

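>>> {"api": "arm_command", "payload": {
  "increments": [0,0,0,0,0.06,0,1,0,0,0,0,0.05,0,1,0,0,0,0,0,0,1]
}}

```text
clock: 14.32
position: [0.5288, 0.2117, 0.2313]
ee_rot: [0.706, -0.705, -0.048, 0.048]
contact_force: [-0.2, -0.3, -2.7]
width: 0.0105
```

Run:
```python
from h import *
s,im=avg(4)
```

```text
spread mm [0.03 0.01 0.01] F [-0.05  0.5  -2.93] M [0.037 0.001 0.002] clock 14.475 q [0.259 0.416 1.764 0.    0.962 0.123] w 0.0105
low corner [-75.    0.1   0.2] high [75.  -0.1  0.2] tilt 0.0001 yawerr -0.0015
```

Still hanging; go a little further down.

>>> {"api": "arm_command", "payload": {
  "increments": [0,0,0,0,0.04,0,1,0,0,0,0,0.04,0,1,0,0,0,0,0,0,1]
}}

```text
clock: 14.85
position: [0.5288, 0.2117, 0.2312]
ee_rot: [0.706, -0.705, -0.048, 0.048]
contact_force: [-2.4, -0.5, 5.4]
width: 0.0108
```

Run:
```python
from h import *
s,im=avg(4)
```

```text
spread mm [0.01 0.01 0.02] F [-2.05 -0.73  5.47] M [-0.105  0.363 -0.005] clock 15.0 q [0.259 0.416 1.764 0.    0.961 0.123] w 0.0106
low corner [-74.9   0.1   0. ] high [75.1 -0.1  0.1] tilt 0.0006 yawerr -0.0015
```

>>> {"api": "arm_command", "payload": {
  "increments": [0,0,0,0,-0.04,0,1,0,0,0,0,0,0,0.8,0,0,0,0,0,0,0.7,0,0,0,0,0,0,0.6,0,0,0,0,0,0,0.5,0,0,0,0,0,0,0.5]
}}

```text
clock: 15.75
position: [0.5289, 0.2117, 0.2309]
ee_rot: [0.706, -0.705, -0.048, 0.048]
contact_force: [-0.0, -0.3, -1.0]
width: 0.043
```

>>> {"api": "arm_command", "payload": {
  "increments": [0,0,0,0,-0.5,0,0.5,0,0,0,0,-1,0,0.5,0,0,0,0,-2,0,0.5,0,0,0,0,-3,0,0.5,0,0,0,0,-4,0,0.5,0,0,0,0,-4,0,0.5,0,0,0,0,-2,0,0.5,0,0,0,0,0,0,0.5]
}}

```text
clock: 16.75
position: [0.5291, 0.2117, 0.3985]
ee_rot: [0.706, -0.705, -0.05, 0.046]
contact_force: [-0.3, 0.6, -0.1]
width: 0.0427
```

Run:
```python
from h import *
from rig import vision,manip
s=manip.get_state(); print(s['clock'],s['position'],s['contact_force'],s['width'])
w=vision.camera_params('wrist')
for n in ['wrist','side','scene']:
  im=vision.get_image(n); cv2.imwrite(f'pics/{n}13.png',im[:,:,::-1])
cv2.imwrite('pics/e4.png',cv2.resize(cv2.imread('pics/side13.png')[140:285,170:340],None,fx=4,fy=4,interpolation=cv2.INTER_CUBIC))
L=np.array([[-61.5,55,5],[75,55,5],[75,-55,5],[-61.5,-55,5],[-6,-28,35],[-6,28,35],[6,28,35],[6,-28,35]])/1e3; L[:,2]+=.05
print(projd(w,place(BAY,L),-.044).round(1).tolist())
```

```text
16.75 [0.52906485 0.21171328 0.39847325] [-0.26018294  0.58658178 -0.13167636] 0.04273959054269705
[[235.1, 135.9], [423.3, 135.8], [413.7, 276.1], [243.6, 276.6], [311.9, 257.8], [311.2, 179.8], [329.0, 179.7], [328.7, 257.8]]
```

View pics/wrist13.png

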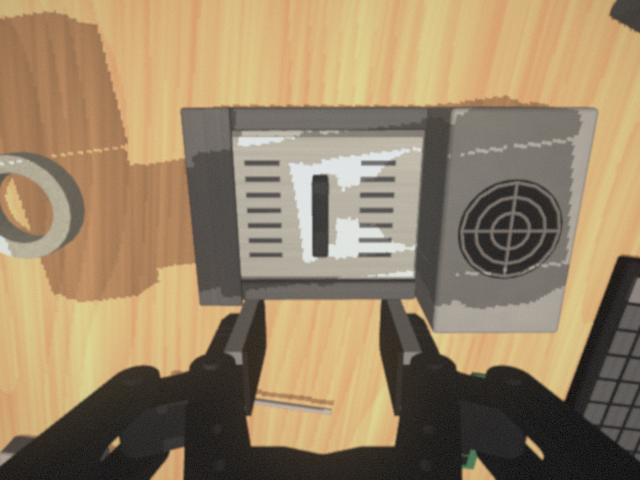

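View pics/e4.png

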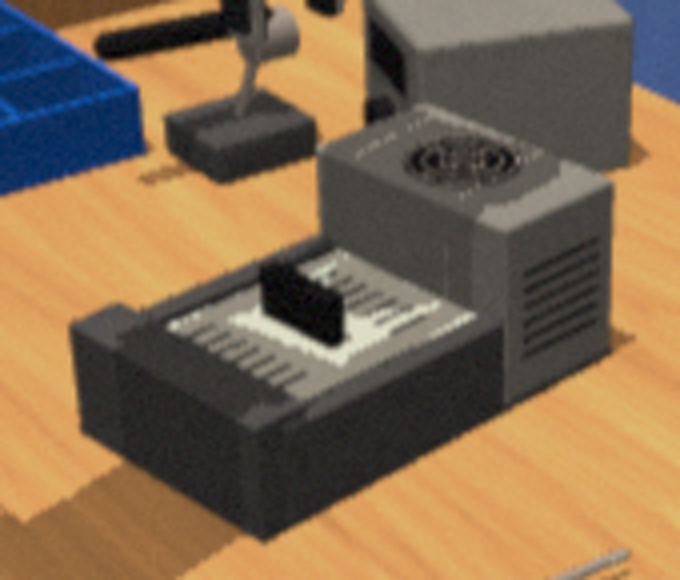

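```bash
python3 -c "
from rig import ticket; print(ticket.sign_off())"
```

```text
the job is handed in; nothing more can be done
None
```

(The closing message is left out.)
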